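# Take a roller from the tilt-out bin

## Robot

A 6-joint arm with a two-finger parallel gripper is mounted at the origin on the work surface. World frame = base frame: x ahead of the robot, y to its left, z up, the work surface at z = 0. Lengths are in m, angles in rad, forces in N, time in s.
With the tool pointing down it reaches from about 0.425 to 0.95 m from the base axis. Payload 3.5 kg.
Tool frame: the origin (TCP) lies midway between the tips of the shut fingers; the grasp point (between the pads) lies 19 mm behind it; z points along the fingers, x is the direction in which the jaws open and shut, and the axes are right-handed (so a half turn about z gives the same grasp; the last joint's range is limited). The gripper opens to 85 mm and grips with 20 to 120 N. Pads are 22 mm wide; open, the fingers measure 114 mm over their backs; the gripper's body (76 mm by 85 mm) begins 54 mm behind the grasp point. The pads swing forward as they close: fully open they stand 13 mm farther back than shut.
Start: joints at [1.02, 0.286, 1.577, -0, 1.279, -0.15], TCP at [0.263, 0.622, 0.201] pointing down, gripper open.
Joint ranges: [-2.77, 2.77], [-0.9, 2.22], [0.21, 2.48], [-1.53, 4.67], [0.24, 2.81], [-2.84, 2.84]. Speed limits (rad/s): [2.79, 2.79, 3.14, 3.14, 3.14, 3.14].

## Interface

Orientations are given as a unit quaternion [x, y, z, w].
In Python, from plant import readout, optics, ctrl gives the robot as it stands. The module is installed in compiled form; this text tells all that it offers.
- The arm moves only by the shell command python3 -m crank 'ROWS' [OPENING] [FORCE]. ROWS is text: rows parted by semicolons, each of 6 numbers parted by spaces: the shift along the tool's x, y, z in mm, then the turn, a rotation vector about the tool's x, y, z in rad. In form: dx dy dz ax ay az; .... A call has 1 to 5 rows; each row shifts and turns the commanded pose from where the row before left it, along the tool's axes as they then stand; what a row does not reach is not made up. A row lasts 1/8 s, in which the tool goes at most 62.5 mm and 10.7 degrees, less where a joint would pass 70% of its speed; a pose out of reach is approached as far as the arm can. A call is refused whole if a number of a shift passes 62.5 or a number of a turn 0.188, either way. A call with a gripper value outside its range is refused whole. OPENING is the opening, from -1 (shut) to 1 (fully open), set as the call begins (- or left out, the last holds). The fingers move at their own pace and stop on an object; FORCE is the grip in N (left out, the last holds). Time passes only in rows, so rows that do not move let the fingers close. It gives the time, the measured TCP pose, the force and the opening at its end, in the units of the state.
- readout.get_state(): the state, without advancing time (a new reading comes with each control period).
- optics.read_camera(name): name is "scene" or "top"; returns the picture (384x512x3 uint8, red, green, blue); there is no depth.
- optics.calibration(name): a dict with "mtx" (3x3 intrinsics, pixels), "dist_coeffs" ([k1, k2, p1, p2, k3] as OpenCV has them; the pictures are not rectified), "rvec" (rotation vector, rad) and "tvec" (3), from world to camera coordinates, as OpenCV has them. Camera axes: x right, y down, z forward; pixel columns grow to the right and rows downward; lengths in m; the calibration is good to about 2 mm. A picture is of the moment at which its call begins. calibration takes no time and is no camera call.
- ctrl.sign_off(): hands the job in, once; it reports no verdict.
Trained networks look in the newest picture that a camera, given by its name, has taken for a name from the list of things; names that differ only in an ending like _2 or _b are one class to them, and where a whole thing is asked for, a point or a joint stands for the part that bears it (a point fixed in the world has none). Each returns a list of dicts, best first, with "p" (0 to 1); they miss things now and then, are a little off and sometimes report something else, mostly with a low value. They report only what shows in the picture. A call takes as long as a camera call. They do not tell look-alikes from the thing itself.
- optics.recognise(camera, thing): "xy" ([column, row] as shares, 0 to 1, of the picture: columns of its width, rows of its height, amid what is visible of it).
The state is a dict: "time": time; "qpos": joint angles; "dq": joint speeds; "joint_efforts": joint torques, N m; "eef_pos": TCP position; "tcp_rot": TCP orientation; "contact_force": force on the tool from outside, world axes, zero at the start; "wrist_torque": the same for the moment, N m; "opening": opening from 0.0 (shut) to 1.0 (fully open).
Only numpy, scipy, OpenCV 4.12 (cv2) and the standard library are available. Lean on these libraries where they do the work, as an engineer would, in place of code of your own. Each camera call takes 0.05 s, during which the arm holds its last target.

## Task

Of the three tilt-out bins on the bench, pull the one with the wide bar handle forward until it is fully open against its stop, and leave it open. Then take the steel roller out of it and lay it gently on its side in the shallow wooden tray; do not drop it.

Things in the scene. Friction and masses are not known exactly. Their poses are not given: they have to be found in the camera images.
- bin (a joint): Tilt in rad of the sheet-steel bin with the bar handle: 0 closed (upright in its grey housing, 164 mm high), 0.70 fully open at its stop, top leaning out towards the robot. Stiff pivot: 2 to 6 N at the bar; stays shut, or sinks on open, when let go. The pivot is level, parallel to the bar; with the bin closed it lies 142 mm below the bar's axis and 50 mm behind it. Like bins have a knob or a tab.
- bin_handle (a point): Middle of the level bar: round, 10 mm thick, 96 mm long, a post at each end, 44 mm free behind it, 4 mm below the top edge of the bin's front sheet. Axes turn with the bin; closed: z up, y along the bar, -x out of the front (unit may be yawed). The pivot passes through x +50, z -142 mm in these axes, 15 mm above the bench; opening swings the bar to -x and down.
- roller: Plain solid steel roller, 36 mm diameter, 50 mm long, 0.4 kg; origin at its middle, y along its axis. Lies in the bin (150 mm wide, 77 deep, floor 63 above the pivot and square to the front sheet, back wall 40 mm), hidden until it is tilted; then it rolls into the corner of floor and front sheet, lying along the bin's width, its middle 18 mm from both, over 30 mm free beside each end.
- tray: Shallow open wooden tray, fixed to the bench, 130 mm (x) by 170 mm (y) and 28 mm high, walls and floor 4 mm thick; origin at the centre of its underside, z up, may be yawed.
Mind the look-alikes: they are no part of the job. There is more than one size of the tray; the job needs the smaller.

How it is judged:
On the way:
1. the bin with the bar handle is tilted fully open, the roller still in it (value of joint bin above 0.6 rad and horizontal distance between roller and bin_handle below 0.17 m and distance between roller and tray above 0.12 m), for 0.2 s.
At the end, for the whole second after the job is handed in: The roller lies on its side (axis within 15 degrees of level) in the wooden tray, its middle within the tray's walls and less than 32 mm above the tray's underside, at rest and released; the bin with the bar handle stands open, tilted more than 0.55 rad (x of roller in the frame of tray between -0.058 and 0.058 m and y of roller in the frame of tray between -0.078 and 0.078 m and z of roller in the frame of tray between 0 and 0.032 m and value of joint bin above 0.55 rad and linear speed of roller below 0.03 m/s and angle between roller's own y axis and vertical above 1.3 rad and contact force between roller and the fingers below 0.1 N); the robot touches nothing.
It fails at once if the roller is dropped or thrown (moving faster than 0.75 m/s while not in the fingers: a fall of about 30 mm) (linear speed of roller above 0.75 m/s and contact force between roller and the fingers below 0.1 N).
It also fails if it takes over 64 s, if anything falls off the work surface, if the arm or the gripper's body presses on something with over 40 N, if the wrist force passes 120 N, or if a joint passes its speed limit or range.

## Working session

There is one attempt and no reset: what is moved stays moved. The work goes in short steps, Python scripts to look and compute and a shell command to move; the robot and the scene stay as the last step left them, time stands still between calls to the robot, and variables do not carry over. Pictures are saved under pics/ and viewed, and the job is handed in when it is done.

```bash
mkdir -p pics; ls; python3 - <<'E'
from plant import readout, optics, ctrl
import cv2, numpy as np
for c in ("scene","top"):
    im=optics.read_camera(c); cv2.imwrite(f"pics/{c}0.png",im[:,:,::-1])
    k=optics.calibration(c); print(c,{a:np.round(b,4).tolist() for a,b in k.items()})
    R,_=cv2.Rodrigues(np.array(k['rvec'],float)); print("cam pos",-R.T@np.array(k['tvec']).ravel())
    for t in ("bin_handle","bin","tray","roller"):
        print(c,t,[(round(d['p'],2),(round(d['xy'][0]*512),round(d['xy'][1]*384))) for d in optics.recognise(c,t)])
print(readout.get_state())
E
```

```text
pics
scene {'mtx': [[489.0235, 0.0, 256.1506], [0.0, 489.0235, 196.3768], [0.0, 0.0, 1.0]], 'dist_coeffs': [-0.1664, 0.0, 0.0, 0.0, 0.0], 'rvec': [2.1345, 0.5677, -0.3066], 'tvec': [-0.39, -0.0441, 1.8904]}
cam pos [ 1.13154958 -1.15058117  1.05996974]
scene bin_handle [(0.63, (313, 163))]
scene bin []
scene tray [(0.87, (224, 293)), (0.78, (142, 259))]
scene roller []
top {'mtx': [[421.2261, 0.0, 261.9108], [0.0, 421.2261, 187.7772], [0.0, 0.0, 1.0]], 'dist_coeffs': [0.0236, 0.0, 0.0, 0.0, 0.0], 'rvec': [2.2033, -2.1939, 0.0882], 'tvec': [-0.0097, 0.4377, 1.4426]}
cam pos [0.34729605 0.01838835 1.4668701 ]
top bin_handle [(0.66, (210, 132))]
top bin [(0.72, (207, 135))]
top tray [(0.83, (363, 246)), (0.68, (364, 155))]
top roller []
{'time': 0.5, 'qpos': array([ 1.02000803e+00,  2.86305967e-01,  1.57674016e+00,  4.65585538e-05,
        1.27856988e+00, -1.49999403e-01]), 'dq': array([ 0.00186988, -0.00237081,  0.00102135, -0.00234589,  0.00410436,
        0.00045275]), 'joint_efforts': array([-1.15863921e-03, -4.05459094e+01, -2.92556781e+01, -1.44094615e-04,
        1.13805367e-03,  4.15009936e-06]), 'eef_pos': array([0.26329655, 0.62150568, 0.2011991 ]), 'tcp_rot': array([ 8.33713738e-01,  5.52196888e-01, -1.99829385e-05, -1.52956883e-05]), 'contact_force': array([ 0.04671738,  0.68346165, -0.42533161]), 'wrist_torque': array([-0.01491756, -0.0024836 , -0.01269572]), 'opening': 1.0001893627823908}
```

View pics/scene0.png

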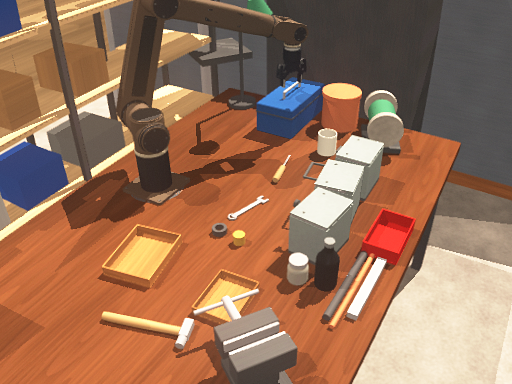

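View pics/top0.png

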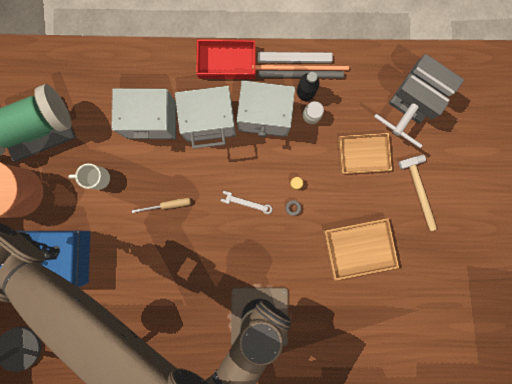

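The scene view shows three grey bins along a line, with a bar in the middle at about (313,170). In the top view the bins are at (142,113), (205,115) and (266,108). The middle one carries a bar at about (208,140). The trays are at (365,154), which is smaller, and (362,249), which is larger. I'll enlarge these to confirm.

```bash
python3 - <<'E'
import cv2, numpy as np
a=cv2.imread("pics/top0.png")[75:180,100:310]; b=cv2.imread("pics/scene0.png")[125:260,270:400]; c=cv2.imread("pics/top0.png")[105:185,320:440]
a=cv2.resize(a,(780,390),interpolation=3);b=cv2.resize(b,(0,0),fx=4,fy=4,interpolation=3);c=cv2.resize(c,(0,0),fx=5,fy=5,interpolation=3)
cv2.imwrite("pics/ca.png",a);cv2.imwrite("pics/cb.png",b);cv2.imwrite("pics/cc.png",c)
E
```

```text
(no output)
```

View pics/ca.png

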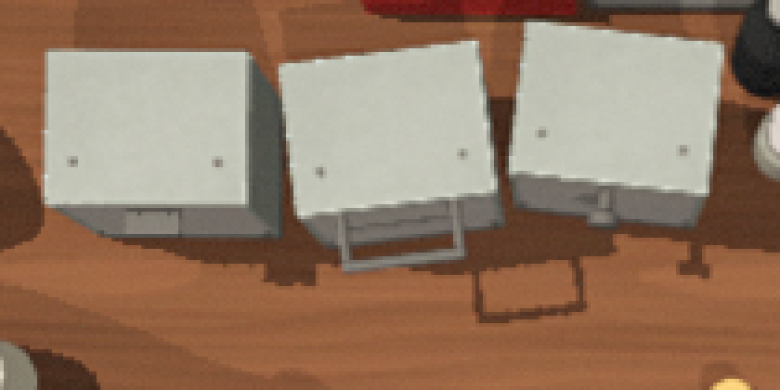

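View pics/cb.png

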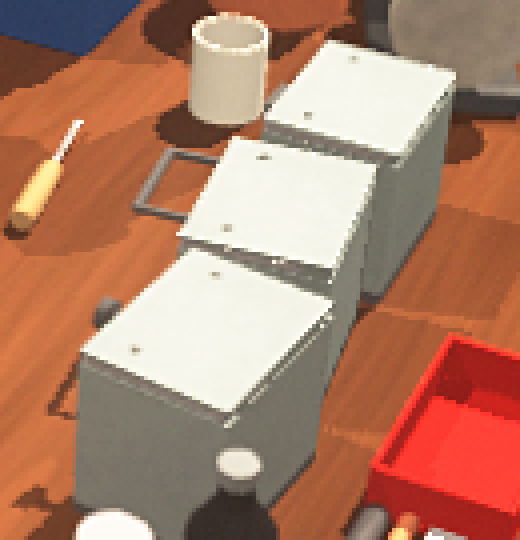

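View pics/cc.png

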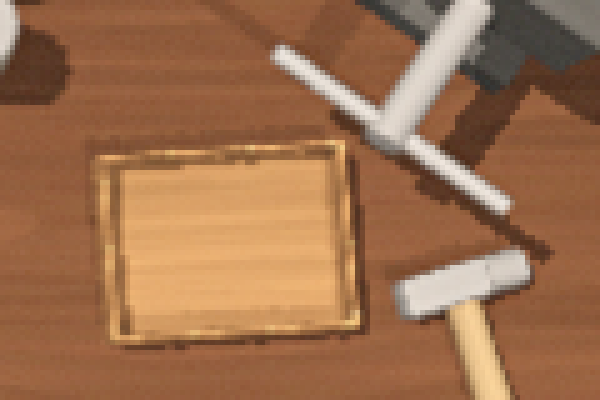

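Left is the tab, middle is the bar with two posts, and right is the knob, so I want the middle bin. The smaller tray is the one at (365,154) in the top view. Next I'll locate the bar and the tray.

```bash
cat > h.py <<'E'
import numpy as np, cv2
from scipy.spatial.transform import Rotation as Ro
from plant import readout, optics
def ray(c,px):
    k=optics.calibration(c); R,_=cv2.Rodrigues(np.array(k['rvec'],float)); t=np.array(k['tvec'],float).ravel()
    u=cv2.undistortPoints(np.array([[px]],float),np.array(k['mtx']),np.array(k['dist_coeffs']))[0,0]
    return -R.T@t, R.T@np.array([u[0],u[1],1.])
def onz(c,px,z):
    o,d=ray(c,px); return o+d*(z-o[2])/d[2]
def proj(c,P):
    k=optics.calibration(c); return cv2.projectPoints(np.array(P,float).reshape(-1,1,3),np.array(k['rvec'],float),np.array(k['tvec'],float),np.array(k['mtx']),np.array(k['dist_coeffs']))[0][:,0]
def shift(target,Rt=None):
    s=readout.get_state(); R=Ro.from_quat(s['tcp_rot'])
    dl=R.inv().apply(np.array(target)-s['eef_pos'])*1000
    print("tool shift mm",dl.round(1))
    if Rt is not None: print("rotvec tool",(R.inv()*Rt).as_rotvec().round(3))
def down(psi,tilt=0,ax=None):
    x=np.array([np.cos(psi),np.sin(psi),0]); z=np.array([0,0,-1.]); y=np.cross(z,x)
    R=Ro.from_matrix(np.array([x,y,z]).T)
    return R if ax is None else Ro.from_rotvec(np.array(ax)*tilt)*R
E
python3 - <<'E'
from h import *
f=lambda c:((c[0]+.5)/3.714-.5+100,(c[1]+.5)/3.714-.5+75)
A=onz('top',f((345,266)),.157);B=onz('top',f((464,256)),.157)
print("bar top",A,B,np.linalg.norm(A-B),(A+B)/2)
g=lambda c:((c[0]+.5)/4-.5+270,(c[1]+.5)/4-.5+125)
C=onz('scene',g((172,152)),.157);D=onz('scene',g((137,209)),.157)
print("bar scene",C,D,np.linalg.norm(C-D),(C+D)/2)
# lid corners
L=[onz('top',f(p),.164) for p in ((280,64),(477,41),(499,193),(299,217))]
print("lid",np.round(L,4).tolist())
t=lambda c:((c[0]+.5)/5-.5+320,(c[1]+.5)/5-.5+105)
T=[onz('top',t(p),.028) for p in ((94,156),(343,143),(362,328),(112,344))]
T=np.array(T);print("tray",T.round(4).tolist(),T.mean(0),np.linalg.norm(T-np.roll(T,1,0),axis=1))
print("net",[ (round(d['xy'][0]*512,1),round(d['xy'][1]*384,1)) for d in optics.recognise('top','tray')])
E
```

```text
bar top [0.55767283 0.21196656 0.157     ] [0.56688785 0.11217276 0.157     ] 0.10021835205653164 [0.56228034 0.16206966 0.157     ]
bar scene [0.56096009 0.20934973 0.157     ] [0.57345307 0.11177991 0.157     ] 0.09836637671010384 [0.56720658 0.16056482 0.157     ]
lid [[0.7273, 0.2676, 0.164], [0.7488, 0.1023, 0.164], [0.6193, 0.0828, 0.164], [0.5976, 0.2498, 0.164]]
tray [[0.6181, -0.2714, 0.028], [0.6282, -0.4441, 0.028], [0.4996, -0.4554, 0.028], [0.4877, -0.2829, 0.028]] [ 0.55841194 -0.363435    0.028     ] [0.13094859 0.17297346 0.12907055 0.17292483]
net [(363.0, 246.2), (364.1, 155.4)]
```

```bash
python3 -m crank '0 0 -50 0 0 0; 0 0 -50 0 0 0; -30 44 0 0 0 0; -34 50 0 0 0 0; -34 50 0 0 0 0' -0.34; python3 -m crank '-34 50 0 0 0 0; -34 50 0 0 0 0; -34 50 0 0 0 0; -34 50 0 0 0 0; -34 50 0 0 0 0'; python3 - <<'E'
from h import *
shift([.563,.161,.27],down(.125)); shift([.563,.161,.27],down(.125+np.pi)); print(readout.get_state()['qpos'])
E
```

```text
time: 1.18
eef_pos: [0.3583, 0.4737, 0.3016]
tcp_rot: [0.833, 0.553, 0.0, 0.0]
contact_force: [0.5, 0.7, -0.4]
opening: 0.331
time: 1.8
eef_pos: [0.5224, 0.2193, 0.3016]
tcp_rot: [0.834, 0.552, 0.0, 0.0]
contact_force: [0.9, 0.3, 0.3]
opening: 0.332
tool shift mm [-37.8  60.1  31.6]
rotvec tool [ 0.000e+00 -1.000e-03  1.045e+00]
tool shift mm [-37.8  60.1  31.6]
rotvec tool [ 1.000e-03  0.000e+00 -2.097e+00]
[ 2.18314255e-01 -1.46527425e-02  1.72892300e+00  1.03813451e-04
  1.42631057e+00 -9.51735656e-01]
```

```bash
python3 -m crank '0 0 0 0 0 0.174; 0 0 0 0 0 0.174; 0 0 0 0 0 0.174; 0 0 0 0 0 0.174; 0 0 0 0 0 0.174';python3 -m crank '0 0 0 0 0 0.174; 0 0 0 0 0 0; 0 0 0 0 0 0'; python3 - <<'E'
from h import *
shift([.563,.161,.23],down(.125))
E
```

```text
time: 2.42
eef_pos: [0.5215, 0.221, 0.3014]
tcp_rot: [0.989, 0.147, 0.0, -0.0]
contact_force: [-0.7, -0.5, -0.7]
opening: 0.33
time: 2.8
eef_pos: [0.5215, 0.221, 0.3013]
tcp_rot: [0.998, 0.064, 0.0, 0.0]
contact_force: [-0.8, 0.2, 0.8]
opening: 0.331
tool shift mm [33.4 64.8 71.3]
rotvec tool [ 0.    -0.     0.003]
```

```bash
python3 -m crank '17 32 0 0 0 0; 16 33 0 0 0 0; 0 0 40 0 0 0; 0 0 30 0 0 0; 0 0 0 0 0 0'; python3 - <<'E'
from h import *
shift([.563,.161,.127],down(.125))
ims=[cv2.resize(optics.read_camera('top')[90:180,150:270,::-1],None,fx=5,fy=5),cv2.resize(optics.read_camera('scene')[100:230,250:400,::-1],None,fx=5,fy=4.5)]
cv2.imwrite('pics/t1.png',ims[0]);cv2.imwrite('pics/s1.png',ims[1])
E
```

```text
time: 3.42
eef_pos: [0.5606, 0.1604, 0.2279]
tcp_rot: [0.998, 0.064, -0.003, 0.0]
contact_force: [0.1, -0.2, 0.1]
opening: 0.325
tool shift mm [  3.1  -0.3 100.9]
rotvec tool [-0.     0.007  0.002]
```

View pics/s1.png

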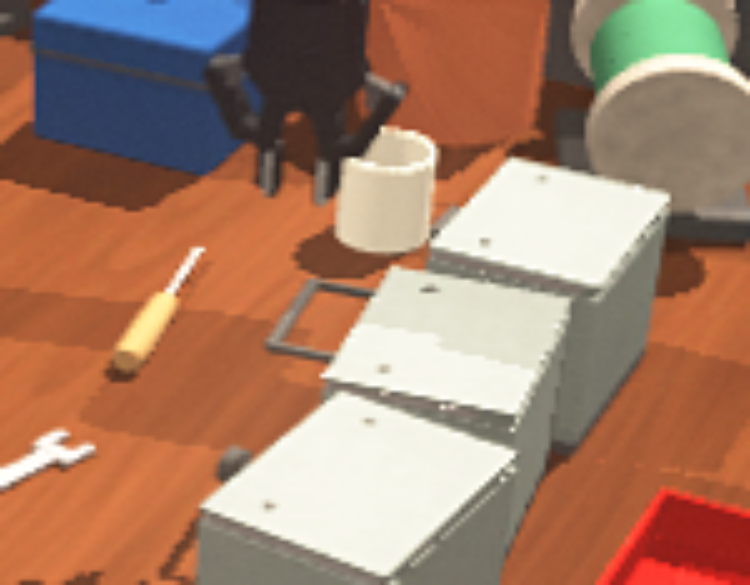

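View pics/t1.png

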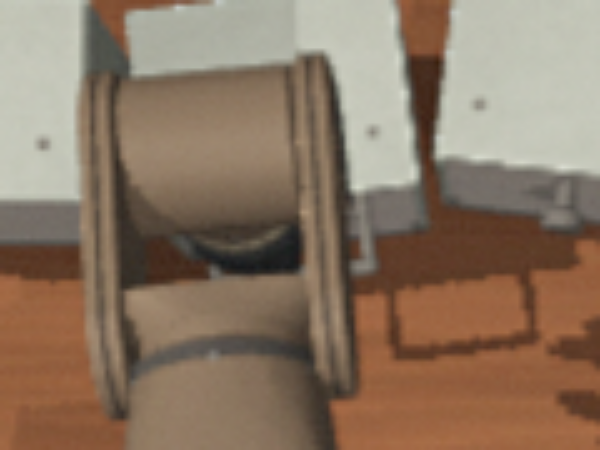

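```bash
python3 - <<'E'
from h import *
s=readout.get_state()
print(proj('scene',[[.563,.161,.157],s['eef_pos']]))
E
python3 -m crank '1 0 30 0 0 0; 0 0 30 0 0 0; 0 0 30 0 0 0; 0 0 0 0 0 0'; python3 - <<'E'
from h import *
shift([.563,.161,.127],down(.125)); print(readout.get_state()['contact_force'])
ims=[cv2.resize(optics.read_camera('top')[90:180,150:270,::-1],None,fx=5,fy=5),cv2.resize(optics.read_camera('scene')[100:230,250:400,::-1],None,fx=5,fy=4.5)]
cv2.imwrite('pics/s2.png',ims[1])
E
```

```text
[[307.29685994 169.20760221]
 [308.29688577 150.30373654]]
time: 4.03
eef_pos: [0.5628, 0.1609, 0.1406]
tcp_rot: [0.998, 0.063, -0.001, 0.0]
contact_force: [-0.1, 0.3, -0.7]
opening: 0.329
tool shift mm [ 0.3 -0.1 13.6]
rotvec tool [-0.     0.002  0.002]
[-0.08299509  0.27316328 -0.69847678]
```

View pics/s2.png

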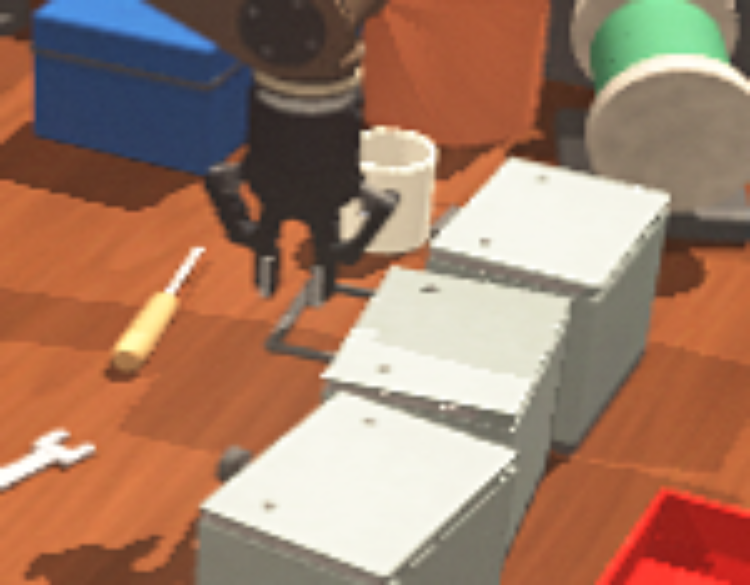

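```bash
python3 -m crank '0 0 13 0 0 0; -8 0 0 0 0 0; 0 0 0 0 0 0'; python3 - <<'E'
from h import *
print(readout.get_state()['contact_force'])
th=np.linspace(0,.7,11); c,s=np.cos(th),np.sin(th)
x=-50*c-142*s; z=142*c-50*s
print(np.c_[th,x-x[0],z[0]-z].round(1)); print(np.c_[np.diff(x),-np.diff(z)].round(1))
E
```

```text
time: 4.5
eef_pos: [0.5549, 0.1598, 0.1284]
tcp_rot: [0.998, 0.063, -0.0, -0.0]
contact_force: [1.0, 0.0, -0.3]
opening: 0.331
[ 1.0102009   0.02734084 -0.33840977]
[[  0.    0.    0. ]
 [  0.1  -9.8   3.8]
 [  0.1 -19.3   8.4]
 [  0.2 -28.5  13.5]
 [  0.3 -37.3  19.3]
 [  0.4 -45.7  25.8]
 [  0.4 -53.6  32.7]
 [  0.5 -60.9  40.2]
 [  0.6 -67.8  48.2]
 [  0.6 -74.1  56.7]
 [  0.7 -79.7  65.6]]
[[-9.8  3.8]
 [-9.5  4.5]
 [-9.2  5.2]
 [-8.8  5.8]
 [-8.4  6.4]
 [-7.9  7. ]
 [-7.4  7.5]
 [-6.8  8. ]
 [-6.3  8.5]
 [-5.7  8.9]]
```

```bash
python3 -m crank '-5 0 2 0 0 0; -5 0 2 0 0 0; -5 0 2 0 0 0; -5 0 2 0 0 0; -5 0 3 0 0 0'; python3 -m crank '-5 0 3 0 0 0; -5 0 3 0 0 0; -5 0 3 0 0 0; -5 0 3 0 0 0; -5 0 4 0 0 0'; python3 - <<'E'
from h import *
cv2.imwrite('pics/s3.png',cv2.resize(optics.read_camera('scene')[100:230,250:400,::-1],None,fx=5,fy=4.5))
E
```

```text
time: 5.12
eef_pos: [0.5301, 0.1566, 0.1171]
tcp_rot: [0.998, 0.063, -0.0, 0.0]
contact_force: [2.0, 0.5, 2.9]
opening: 0.331
time: 5.75
eef_pos: [0.5054, 0.1534, 0.1007]
tcp_rot: [0.998, 0.063, -0.0, 0.0]
contact_force: [2.6, 0.7, -0.4]
opening: 0.332
```

View pics/s3.png

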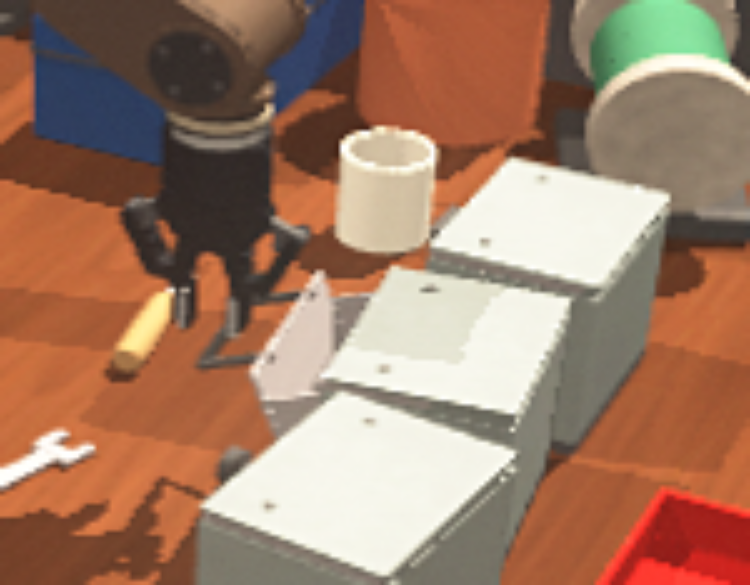

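The bin is tilting: the front sheet's top now shows at (290,340), and the rear finger is behind the bar at (235,330).

```bash
python3 -m crank '-4 0 4 0 0 0; -4 0 4 0 0 0; -4 0 4 0 0 0; -4 0 4 0 0 0; -3 0 4 0 0 0'; python3 -m crank '-3 0 4 0 0 0; -3 0 4 0 0 0; -3 0 4 0 0 0; -3 0 4 0 0 0; -3 0 3 0 0 0';python3 -m crank '-2 0 2 0 0 0;0 0 0 0 0 0'; python3 - <<'E'
from h import *
cv2.imwrite('pics/s4.png',cv2.resize(optics.read_camera('scene')[100:230,250:400,::-1],None,fx=5,fy=4.5))
E
```

```text
time: 6.42
eef_pos: [0.4865, 0.1511, 0.0808]
tcp_rot: [0.998, 0.063, -0.0, 0.0]
contact_force: [0.7, -0.2, 0.4]
opening: 0.327
time: 7.05
eef_pos: [0.474, 0.1495, 0.0633]
tcp_rot: [0.998, 0.063, 0.002, -0.0]
contact_force: [2.9, -0.1, 9.0]
opening: 0.328
time: 7.3
eef_pos: [0.4741, 0.1495, 0.0633]
tcp_rot: [0.998, 0.063, 0.005, -0.0]
contact_force: [3.1, 1.1, 7.8]
opening: 0.329
```

View pics/s4.png

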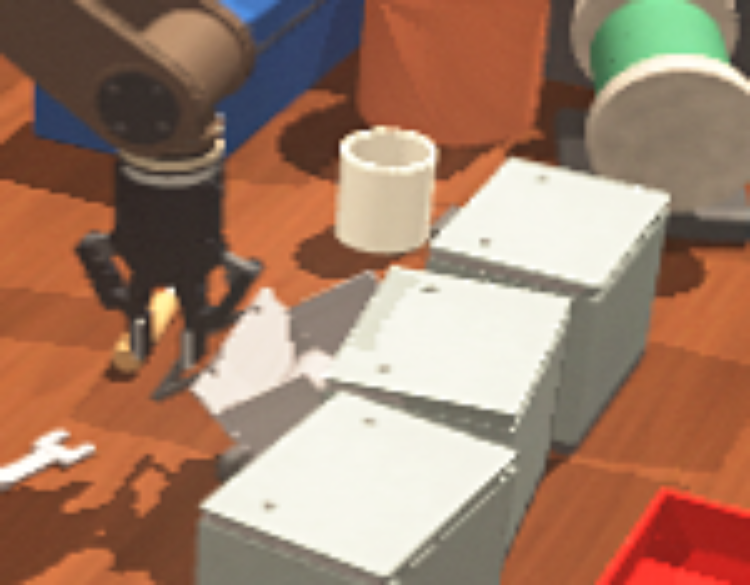

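The arm has stalled at a bar travel of about 80 mm out and 65 mm down, which matches 0.70 rad at the stop. I'll ease off and lift out.

```bash
python3 -m crank '2 0 -6 0 0 0; 5 0 -6 0 0 0; 2 0 -15 0 0 0; 0 0 -30 0 0 0; 0 0 -40 0 0 0'; python3 -m crank '0 0 -60 0 0 0; 0 0 -60 0 0 0; -40 0 -40 0 0 0; -40 0 0 0 0 0; 0 0 0 0 0 0' 1;  python3 - <<'E'
from h import *
print(readout.get_state()['qpos'])
for c in('scene','top'):
    cv2.imwrite(f'pics/{c}5.png',optics.read_camera(c)[:,:,::-1]); 
    for t in ('roller','bin_handle'): print(c,t,[(round(d['p'],2),(round(d['xy'][0]*512,1),round(d['xy'][1]*384,1))) for d in optics.recognise(c,t)])
cv2.imwrite('pics/s5.png',cv2.resize(cv2.imread('pics/scene5.png')[100:230,250:400],None,fx=5,fy=4.5))
cv2.imwrite('pics/t5.png',cv2.resize(cv2.imread('pics/top5.png')[75:185,150:290],None,fx=5,fy=5))
E
```

```text
time: 7.98
eef_pos: [0.478, 0.15, 0.1575]
tcp_rot: [0.998, 0.063, -0.002, 0.0]
contact_force: [0.4, -0.3, -0.0]
opening: 0.331
time: 8.6
eef_pos: [0.3982, 0.1401, 0.3187]
tcp_rot: [0.998, 0.063, 0.001, -0.0]
contact_force: [0.3, 0.3, -0.9]
opening: 1.001
[ 9.69876586e-02 -3.72025508e-01  2.00285936e+00  5.07648663e-06
  1.50810065e+00 -2.95127275e-02]
scene roller [(0.62, (311.9, 180.6))]
scene bin_handle [(0.71, (307.1, 183.1))]
top roller [(0.68, (207.9, 141.9))]
top bin_handle [(0.66, (216.3, 141.6))]
```

View pics/s5.png

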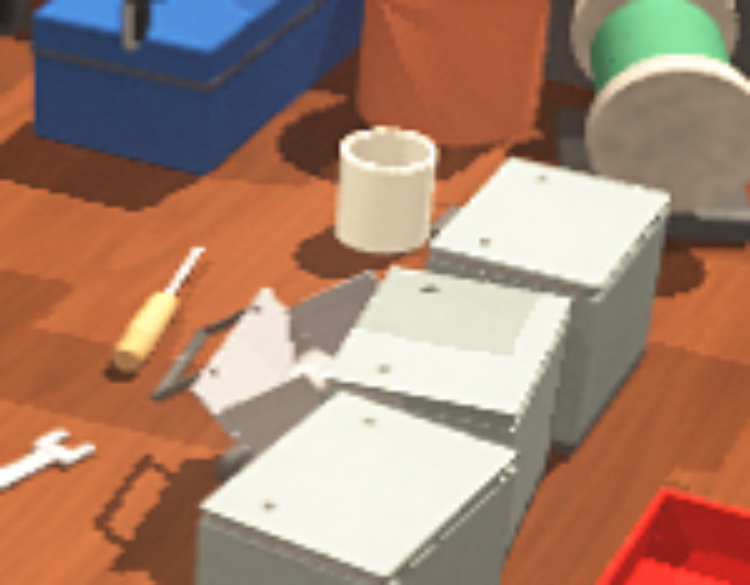

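View pics/t5.png

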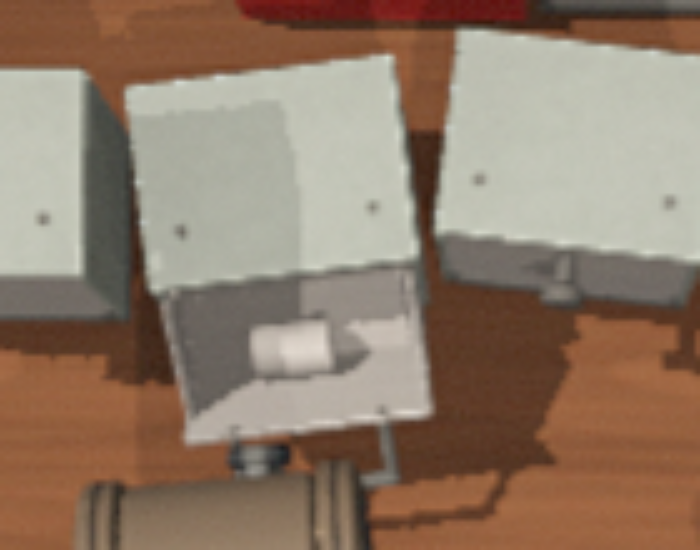

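The crop shows the roller in the corner at about (292,350), top pixel (208,144.6). It lies along the bin width, with free space on both sides.

```bash
python3 - <<'E'
from h import *
g=lambda c:((c[0]+.5)/5-.5+150,(c[1]+.5)/5-.5+75)
ex=np.array([.992,.125,0]);ey=np.array([-.125,.992,0]);pv=np.array([.6126,.1672,.015])
P=onz('top',g((292,350)),.089);print(P,(P-pv)@ex,(P-pv)@ey)
for p in((250,352),(335,346)): Q=onz('top',g(p),.089);print(Q,(Q-pv)@ey)
# bin inner side walls at sheet top edge (z~.127)
for p in((185,442),(432,414)): Q=onz('top',g(p),.127);print('sheet top',Q,(Q-pv)@ex,(Q-pv)@ey)
for p in((283,262),(0,0)): pass
# bar right end
Q=onz('top',g((395,482)),.091);print('bar end',(Q-pv)@ex,(Q-pv)@ey)
for p in((150,292),(420,262)):Q=onz('top',g(p),.164);print('lid',(Q-pv)@ex,(Q-pv)@ey)
E
```

```text
[0.57445232 0.17139751 0.089     ] -0.037317813181652226 0.008932387525493591
[0.57292362 0.19891237 0.089     ] 0.03641822338590251
[0.57731155 0.14320593 0.089     ] -0.019391057302878496
sheet top [0.50859256 0.23448926 0.127     ] -0.09476422302856433 0.07975188011882507
sheet top [0.52757773 0.07743603 0.127     ] -0.09556259281053003 -0.07841807560148364
bar end -0.13219866727802485 -0.04813362898068875
lid -0.004168715836330777 0.08547349624702143
lid -0.005018552590877966 -0.08323670065553056
```

```bash
python3 -m crank '0 0 0 0 0 0.1745; 0 0 0 0 0 0.1745; 0 0 0 0 0 0.1745; 0 0 0 0 0 0.1745; 0 0 0 0 0 0.1745' 0.65; python3 -m crank '0 0 0 0 0 0.1745; 0 0 0 0 0 0.1745; 0 0 0 0 0 0.1745; 0 0 0 0 0 0.1745; 0 0 0 0.125 0 0'; python3 -m crank '0 0 0 0.125 0 0; 0 0 0 0 0 0;0 0 0 0 0 0'; cat > g.py <<'E'
from h import *
ex=np.array([.992,.125,0]);ey=np.array([-.125,.992,0]);ez=np.array([0,0,1.]);pv=np.array([.6126,.1672,0])
t=.25; zt=np.sin(t)*ex-np.cos(t)*ez; xt=-ey; R=Ro.from_matrix(np.array([xt,np.cross(zt,xt),zt]).T)
rol=pv-.0375*ex+.0085*ey+.089*ez
tgt=rol+.017*zt
E
python3 - <<'E'
from g import *
print(tgt, tgt-.13*zt); shift(tgt-.13*zt,R); shift(tgt,R); print(readout.get_state()['qpos'])
E
```

```text
time: 9.52
eef_pos: [0.4002, 0.1401, 0.3166]
tcp_rot: [0.93, -0.367, -0.001, 0.0]
contact_force: [0.5, 0.0, -0.0]
opening: 0.823
time: 10.15
eef_pos: [0.4013, 0.14, 0.3163]
tcp_rot: [0.748, -0.66, 0.041, -0.047]
contact_force: [-0.7, 0.8, -0.1]
opening: 0.826
time: 10.52
eef_pos: [0.4002, 0.14, 0.3173]
tcp_rot: [0.744, -0.656, 0.082, -0.093]
contact_force: [0.1, 0.4, 0.8]
opening: 0.825
[0.57850972 0.17147023 0.07252849] [0.54660451 0.16744992 0.1984871 ]
tool shift mm [  -8.8 -114.9  151.8]
rotvec tool [0.001 0.    0.001]
tool shift mm [  -8.8 -115.1  281.8]
rotvec tool [0.001 0.    0.001]
[ 0.09035321 -0.54473927  2.13381219  0.00913063  1.30407816  1.53376905]
```

```bash
python3 -m crank '-4 -57 0 0 0 0; -5 -58 0 0 0 0; 0 0 50 0 0 0; 0 0 50 0 0 0; 0 0 50 0 0 0'; python3 -m crank '0 0 30 0 0 0; 0 0 20 0 0 0; 0 0 0 0 0 0'; python3 - <<'E'
from g import *
shift(tgt,R); print(readout.get_state()['contact_force'])
for c in('scene','top'): cv2.imwrite(f'pics/{c}6.png',optics.read_camera(c)[:,:,::-1])
cv2.imwrite('pics/s6.png',cv2.resize(cv2.imread('pics/scene6.png')[100:230,250:400],None,fx=5,fy=4.5))
E
```

```text
time: 11.15
eef_pos: [0.5473, 0.1678, 0.1982]
tcp_rot: [0.744, -0.656, 0.082, -0.093]
contact_force: [0.3, 1.0, -0.4]
opening: 0.82
time: 11.52
eef_pos: [0.5576, 0.169, 0.1487]
tcp_rot: [0.745, -0.656, 0.08, -0.091]
contact_force: [0.7, -0.1, 0.9]
opening: 0.825
tool shift mm [ 0.2 -2.1 79. ]
rotvec tool [0.007 0.    0.001]
[ 0.69908742 -0.14124622  0.9290708 ]
```

View pics/s6.png

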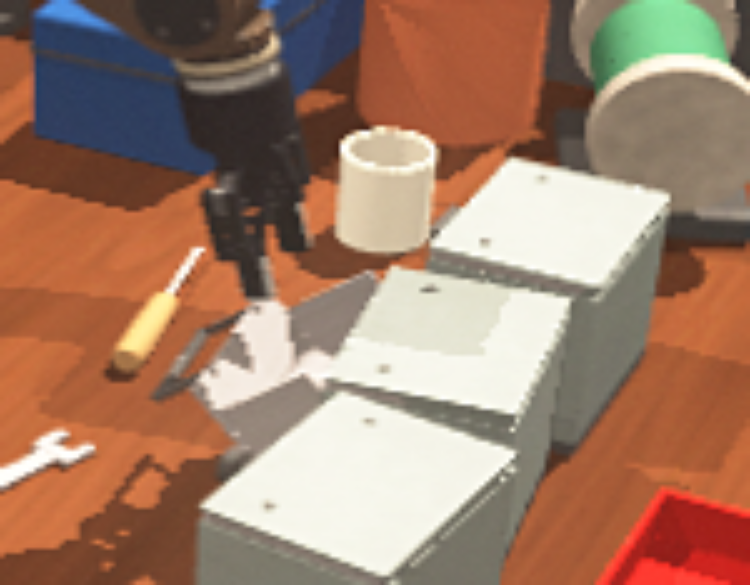

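The finger tips at (260,295) and (295,245) are lined up above the bin mouth, and nothing is touching. I'll descend, watching the force.

```bash
python3 -m crank '0 -1 20 0 0 0; 0 0 20 0 0 0; 0 0 15 0 0 0; 0 0 0 0 0 0'; python3 -m crank '0 0 8 0 0 0; 0 0 0 0 0 0';python3 -m crank '0 0 8 0 0 0; 0 0 0 0 0 0';python3 -m crank '0 0 7 0 0 0; 0 0 0 0 0 0';  python3 - <<'E'
from g import *
shift(tgt,R); print(readout.get_state()['contact_force'])
for c in('scene','top'): cv2.imwrite(f'pics/{c}7.png',optics.read_camera(c)[:,:,::-1])
cv2.imwrite('pics/s7.png',cv2.resize(cv2.imread('pics/scene7.png')[100:230,250:400],None,fx=5,fy=4.5))
E
```

```text
time: 12.12
eef_pos: [0.5724, 0.1711, 0.0982]
tcp_rot: [0.745, -0.656, 0.082, -0.093]
contact_force: [-0.2, -0.5, -0.3]
opening: 0.823
time: 12.38
eef_pos: [0.5747, 0.1714, 0.0911]
tcp_rot: [0.744, -0.656, 0.082, -0.094]
contact_force: [0.1, -0.8, 0.4]
opening: 0.826
time: 12.62
eef_pos: [0.5762, 0.1715, 0.0826]
tcp_rot: [0.745, -0.656, 0.082, -0.093]
contact_force: [1.2, -0.2, 0.1]
opening: 0.826
time: 12.88
eef_pos: [0.5779, 0.1718, 0.0757]
tcp_rot: [0.745, -0.656, 0.082, -0.093]
contact_force: [-0.2, 0.3, -0.5]
opening: 0.824
tool shift mm [0.4 0.2 3.2]
rotvec tool [0.001 0.    0.001]
[-0.20032229  0.28355087 -0.51673177]
```

View pics/s7.png

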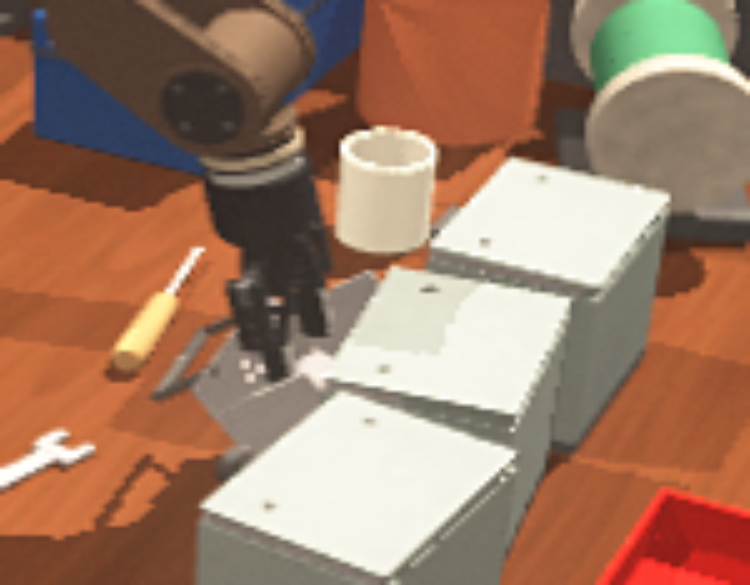

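The fingers are inside the bin, with the near one at (272,365). There is no contact force. I'll go down the last 3 mm and close.

```bash
python3 -m crank '0 0 3 0 0 0; 0 0 0 0 0 0'; python3 -m crank '0 0 0 0 0 0; 0 0 0 0 0 0; 0 0 0 0 0 0; 0 0 0 0 0 0' -1 50; python3 -m crank '0 0 0 0 0 0; 0 0 0 0 0 0'
```

```text
time: 13.22
eef_pos: [0.579, 0.1719, 0.0735]
tcp_rot: [0.744, -0.656, 0.082, -0.093]
contact_force: [0.5, -0.6, 0.5]
opening: 0.829
time: 13.72
eef_pos: [0.5835, 0.1785, 0.0841]
tcp_rot: [0.743, -0.657, 0.082, -0.102]
contact_force: [-16.5, 16.0, 34.0]
opening: 0.163
time: 13.98
eef_pos: [0.5842, 0.1782, 0.0846]
tcp_rot: [0.743, -0.656, 0.084, -0.102]
contact_force: [-14.0, 15.5, 33.1]
opening: 0.148
```

The fingers closed to 0.15 with 34 N pushing up, so they missed the roller's end faces. I'll reopen, back out and look.

```bash
python3 - <<'E'
from g import *
cv2.imwrite('pics/s8.png',cv2.resize(optics.read_camera('scene')[130:230,270:370,::-1],None,fx=6,fy=6))
E
python3 -m crank '0 0 0 0 0 0; 0 0 0 0 0 0; 0 0 0 0 0 0' 0.65; python3 -m crank '0 0 -30 0 0 0; 0 0 -40 0 0 0; 0 0 -60 0 0 0; 0 50 0 0 0 0; 0 60 0 0 0 0' ; python3 -m crank '0 50 0 0 0 0; 0 0 0 0 0 0'; python3 - <<'E'
from g import *
shift(tgt,R)
for c in('scene','top'): cv2.imwrite(f'pics/{c}9.png',optics.read_camera(c)[:,:,::-1])
print([(round(d['p'],2),(round(d['xy'][0]*512,1),round(d['xy'][1]*384,1))) for d in optics.recognise('top','roller')])
cv2.imwrite('pics/t9.png',cv2.resize(cv2.imread('pics/top9.png')[75:185,150:290],None,fx=5,fy=5))
E
```

```text
time: 14.4
eef_pos: [0.5783, 0.1714, 0.0726]
tcp_rot: [0.745, -0.656, 0.082, -0.093]
contact_force: [0.3, -0.1, -0.9]
opening: 0.779
time: 15.02
eef_pos: [0.4408, 0.1535, 0.1722]
tcp_rot: [0.744, -0.656, 0.083, -0.093]
contact_force: [0.4, 0.4, 0.1]
opening: 0.823
time: 15.28
eef_pos: [0.3886, 0.1474, 0.1555]
tcp_rot: [0.745, -0.656, 0.08, -0.091]
contact_force: [0.6, 0.2, 0.3]
opening: 0.828
tool shift mm [  -0.  -165.9  126.6]
rotvec tool [ 0.007 -0.     0.001]
[(0.76, (209.9, 143.5))]
```

View pics/s8.png

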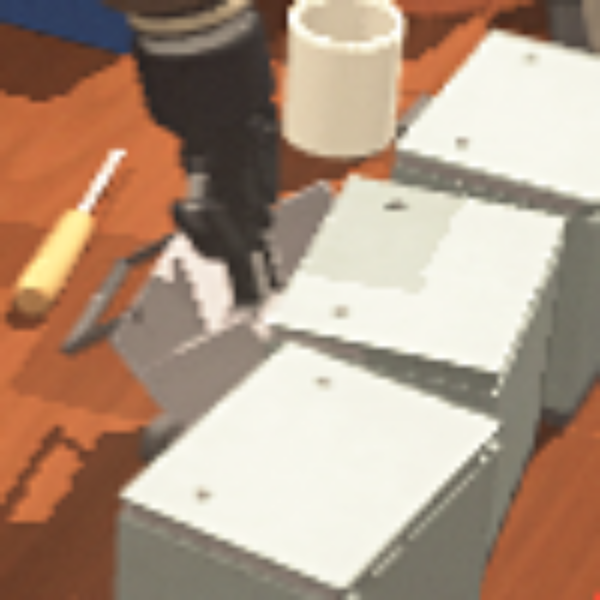

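View pics/t9.png

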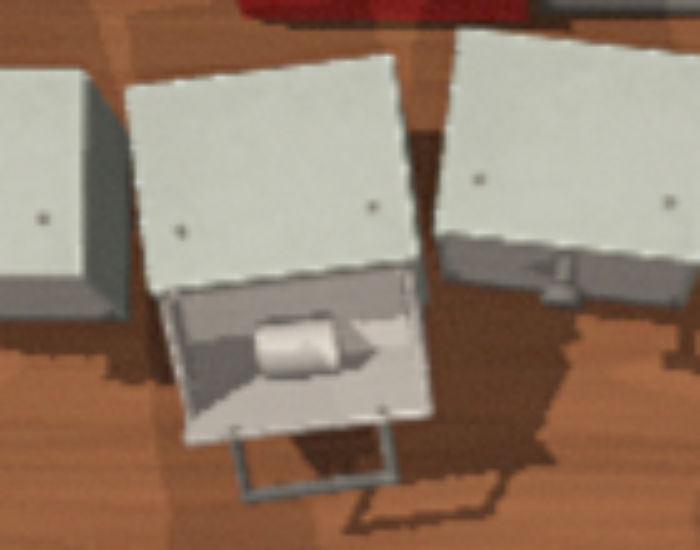

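```bash
python3 - <<'E'
from g import *
cv2.imwrite('pics/s9.png',cv2.resize(cv2.imread('pics/scene9.png')[145:225,275:355],None,fx=7.5,fy=7.5,interpolation=2))
print('scene',[(round(d['p'],2),(round(d['xy'][0]*512,1),round(d['xy'][1]*384,1))) for d in optics.recognise('scene','roller')])
o1,d1=ray('top',(209.5,144.4));
for px in((312,181),(313,180),(310,181)):
    o2,d2=ray('scene',px)
    A=np.array([d1,-d2]).T; s=np.linalg.lstsq(A,o2-o1,rcond=None)[0]; print(px,o1+s[0]*d1,o2+s[1]*d2)
r=pv-.0375*ex+.0045*ey+.089*ez
print(proj('scene',[r-.025*ey,r,r+.025*ey]),proj('top',[r-.025*ey,r,r+.025*ey]))
E
```

```text
scene []
(312, 181) [0.5721376  0.16452634 0.10722498] [0.57994268 0.16907092 0.10900415]
(313, 180) [0.57156933 0.16415699 0.11066142] [0.58280251 0.17065393 0.11321733]
(310, 181) [0.57190527 0.16437533 0.10862994] [0.57387561 0.16553574 0.1090805 ]
[[307.9295539  189.36987057]
 [310.12254345 185.61711683]
 [312.26606798 181.94690603]] [[216.91545212 143.60604412]
 [209.3491936  144.49360079]
 [201.77369028 145.38148172]]
```

View pics/s9.png

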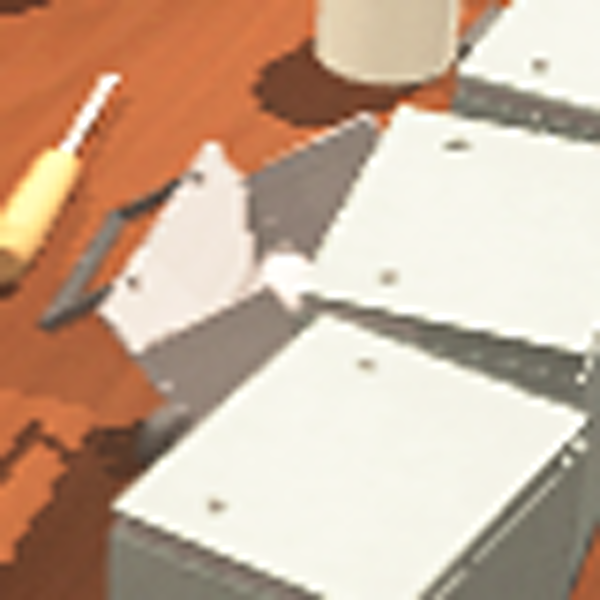

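```bash
python3 - <<'E'
from g import *
cv2.imwrite('pics/t7.png',cv2.resize(cv2.imread('pics/top7.png')[75:185,150:290],None,fx=5,fy=5))
cv2.imwrite('pics/s7b.png',cv2.resize(cv2.imread('pics/scene7.png')[145:225,275:355],None,fx=7.5,fy=7.5,interpolation=2))
E
```

```text
(no output)
```

View pics/t7.png

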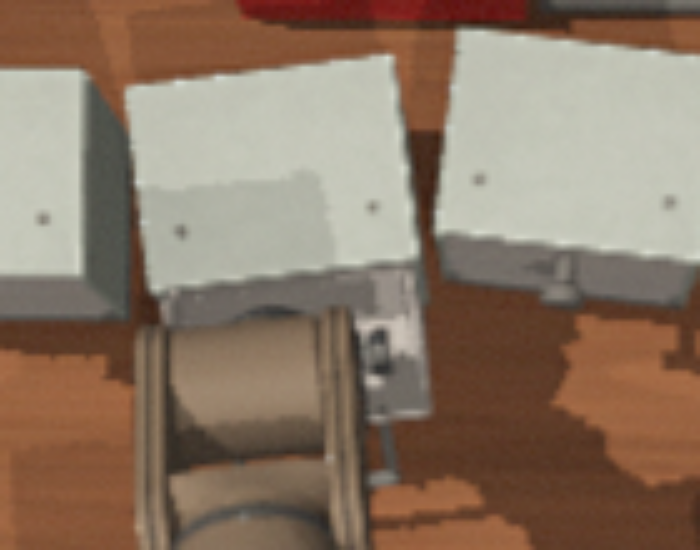

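View pics/s7b.png

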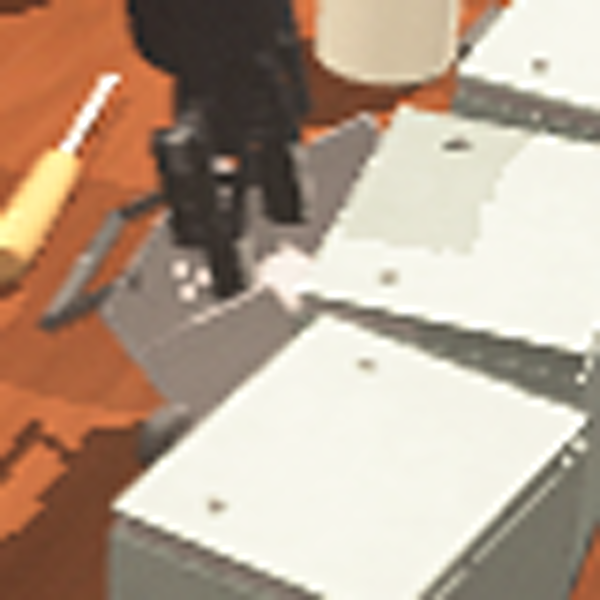

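```bash
python3 - <<'E'
from g import *
T=np.array([.5779,.1718,.0757])
for sb in (0,.008,.015,.02,.025):
  b=T-sb*zt
  print(sb,proj('scene',[b-.037*ey,b+.037*ey]).round(1).tolist(),proj('top',[b-.04*ey-.02*zt]).round(1).tolist())
# also s2 picture: tool down opening .33
E
```

```text
0 [[308.1, 193.9], [314.4, 182.9]] [[220.0, 143.3]]
0.008 [[307.6, 191.9], [314.0, 181.0]] [[219.9, 143.5]]
0.015 [[307.3, 190.2], [313.6, 179.3]] [[219.8, 143.7]]
0.02 [[307.0, 189.0], [313.4, 178.1]] [[219.7, 143.8]]
0.025 [[306.7, 187.8], [313.1, 176.9]] [[219.6, 143.9]]
```

```bash
python3 - <<'E'
from g import *
T=np.array([.5628,.1609,.149])
for g_ in (.014,.02,.025,.03): print(g_,proj('scene',[T-g_*ex,T+g_*ex]).round(1).tolist())
cv2.imwrite('pics/s8b.png',cv2.resize(cv2.imread('pics/s8.png')[150:360,80:340],None,fx=2.8,fy=2.8))
cv2.imwrite('pics/s9now.png',cv2.resize(cv2.imread('pics/scene9.png')[120:220,255:355],None,fx=6,fy=6))
E
```

```text
0.014 [[303.3, 170.3], [311.0, 172.0]]
0.02 [[301.6, 170.0], [312.7, 172.3]]
0.025 [[300.3, 169.7], [314.0, 172.6]]
0.03 [[298.9, 169.4], [315.4, 172.9]]
```

View pics/s8b.png

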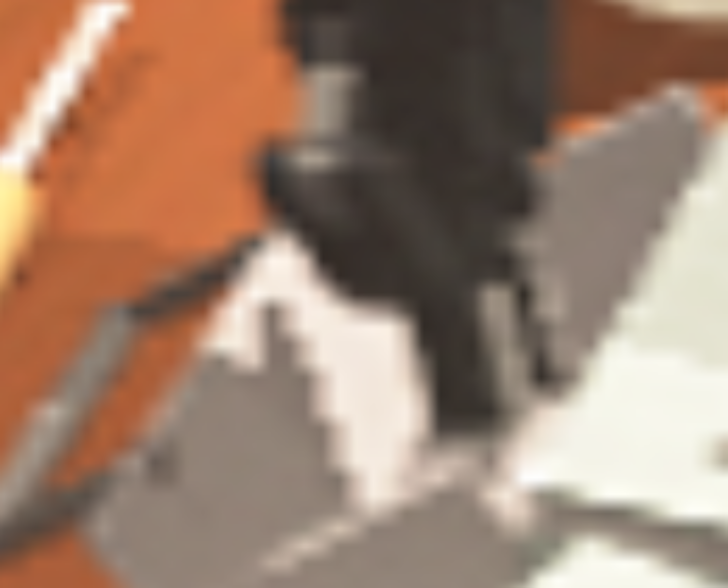

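View pics/s9now.png

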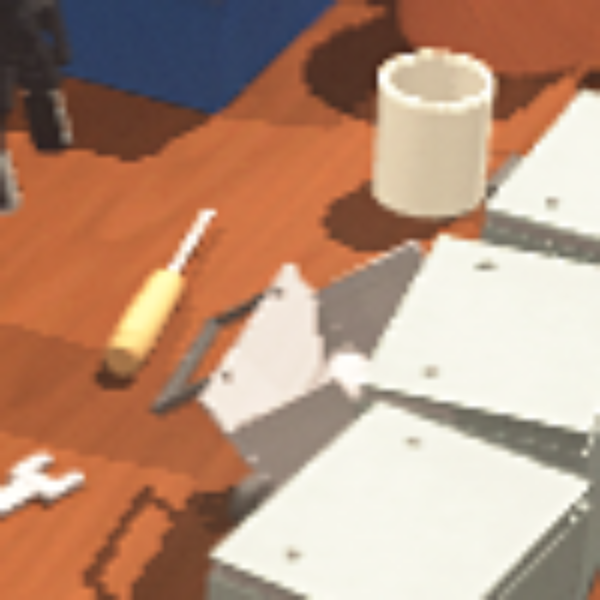

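```bash
python3 - <<'E'
from g import *
s=readout.get_state();T=s['eef_pos'];Rr=Ro.from_quat(s['tcp_rot']);z=Rr.apply([0,0,1]);print(T)
for sb in (0,.01,.02,.03,.04): print(sb,proj('scene',[T-sb*z-.04*ey,T-sb*z+.04*ey]).round(1).tolist())
cv2.imwrite('pics/f9.png',cv2.resize(cv2.imread('pics/scene9.png')[80:180,210:310],None,fx=6,fy=6))
E
```

```text
[0.39488593 0.14813504 0.160956  ]
0 [[258.6, 163.1], [267.1, 152.3]]
0.01 [[257.9, 160.6], [266.5, 149.8]]
0.02 [[257.2, 158.0], [265.8, 147.4]]
0.03 [[256.5, 155.5], [265.2, 144.9]]
0.04 [[255.8, 153.0], [264.6, 142.4]]
```

View pics/f9.png

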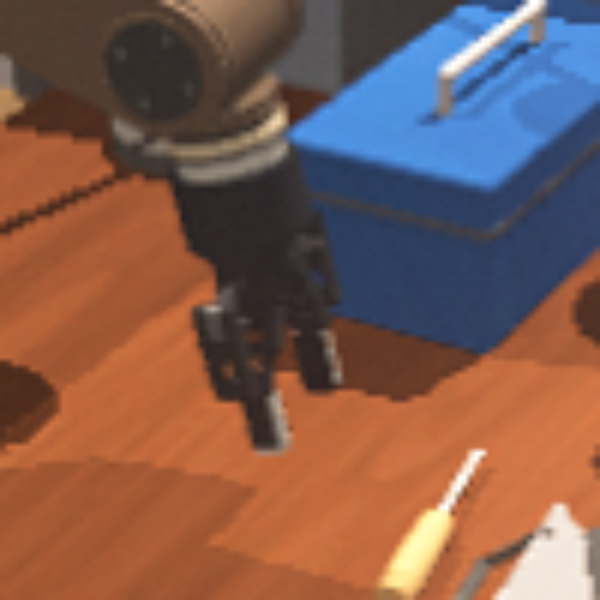

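The camera puts the open finger tips about 25–28 mm behind the reported TCP, so the first grip was too high and rode over the roller. I'll go about 16 mm deeper and use a slightly smaller tilt so the body clears.

```bash
sed -i 's/^t=.25/t=.22/; s/+.0085\*ey/+.0045*ey/; s/+.017\*zt/+.033*zt/' g.py; python3 -m crank '0 0 -40 -0.03 0 0; 0 0 -30 0 0 0; 0 0 0 0 0 0'; python3 - <<'E'
from g import *
shift(tgt-.13*zt,R); shift(tgt,R)
E
```

```text
time: 15.85
eef_pos: [0.3799, 0.1464, 0.232]
tcp_rot: [0.745, -0.657, 0.075, -0.085]
contact_force: [-0.7, -0.6, 0.4]
opening: 0.825
tool shift mm [   4.1 -159.5   86.3]
rotvec tool [-0.007 -0.     0.001]
tool shift mm [   4.1 -158.6  216.3]
rotvec tool [-0.007 -0.     0.001]
```

```bash
python3 -m crank '2 -53 0 0 0 0; 2 -53 0 0 0 0; 0 -53 0 0 0 0; 0 0 0 0 0 0; 0 0 0 0 0 0'; python3 - <<'E'
from g import *
shift(tgt,R)
E
python3 -m crank '0 0 50 0 0 0; 0 0 50 0 0 0; 0 0 40 0 0 0; 0 0 20 0 0 0; 0 0 0 0 0 0';python3 -m crank '0 0 15 0 0 0; 0 0 0 0 0 0'; python3 - <<'E'
from g import *
shift(tgt,R); 
cv2.imwrite('pics/s10.png',cv2.resize(optics.read_camera('scene')[145:225,275:355,::-1],None,fx=7.5,fy=7.5,interpolation=2))
E
```

```text
time: 16.48
eef_pos: [0.531, 0.1617, 0.2606]
tcp_rot: [0.746, -0.657, 0.071, -0.081]
contact_force: [-0.3, 0.6, -0.1]
opening: 0.823
tool shift mm [  0.3  -6.5 210. ]
rotvec tool [0.004 0.    0.001]
time: 17.1
eef_pos: [0.5635, 0.1661, 0.1042]
tcp_rot: [0.746, -0.657, 0.071, -0.081]
contact_force: [-0.5, 0.6, -0.4]
opening: 0.827
time: 17.35
eef_pos: [0.5689, 0.1666, 0.0916]
tcp_rot: [0.746, -0.657, 0.072, -0.082]
contact_force: [-0.6, 0.1, 0.2]
opening: 0.824
tool shift mm [ 0.4 -5.3 36.8]
rotvec tool [0.001 0.    0.001]
```

View pics/s10.png

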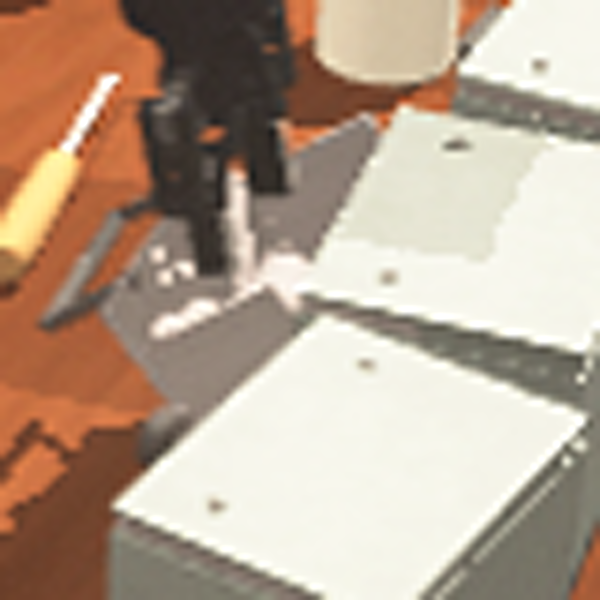

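The tips at (210,272) and (278,190) are above the roller and free. I'll go deeper in steps.

```bash
python3 -m crank '0 -5 10 0 0 0; 0 0 0 0 0 0';python3 -m crank '0 0 10 0 0 0; 0 0 0 0 0 0';python3 -m crank '0 0 7 0 0 0; 0 0 0 0 0 0';python3 -m crank '0 0 5 0 0 0; 0 0 0 0 0 0';python3 -m crank '0 0 3 0 0 0; 0 0 0 0 0 0'; python3 - <<'E'
from g import *
shift(tgt,R); 
cv2.imwrite('pics/s11.png',cv2.resize(optics.read_camera('scene')[145:225,275:355,::-1],None,fx=7.5,fy=7.5,interpolation=2))
E
```

```text
time: 17.65
eef_pos: [0.5766, 0.1675, 0.0828]
tcp_rot: [0.746, -0.657, 0.072, -0.082]
contact_force: [-0.6, 0.5, -0.2]
opening: 0.821
time: 17.9
eef_pos: [0.5778, 0.1677, 0.0722]
tcp_rot: [0.746, -0.657, 0.072, -0.081]
contact_force: [0.3, -0.1, 0.6]
opening: 0.823
time: 18.15
eef_pos: [0.5796, 0.168, 0.0659]
tcp_rot: [0.746, -0.657, 0.072, -0.082]
contact_force: [-0.2, -0.7, -0.7]
opening: 0.827
time: 18.4
eef_pos: [0.5809, 0.1681, 0.0613]
tcp_rot: [0.746, -0.657, 0.072, -0.082]
contact_force: [0.5, -0.9, -0.3]
opening: 0.826
time: 18.65
eef_pos: [0.5817, 0.1682, 0.0586]
tcp_rot: [0.746, -0.657, 0.072, -0.082]
contact_force: [0.6, -0.1, 0.1]
opening: 0.824
tool shift mm [0.4 0.1 1.9]
rotvec tool [0.    0.    0.001]
```

View pics/s11.png

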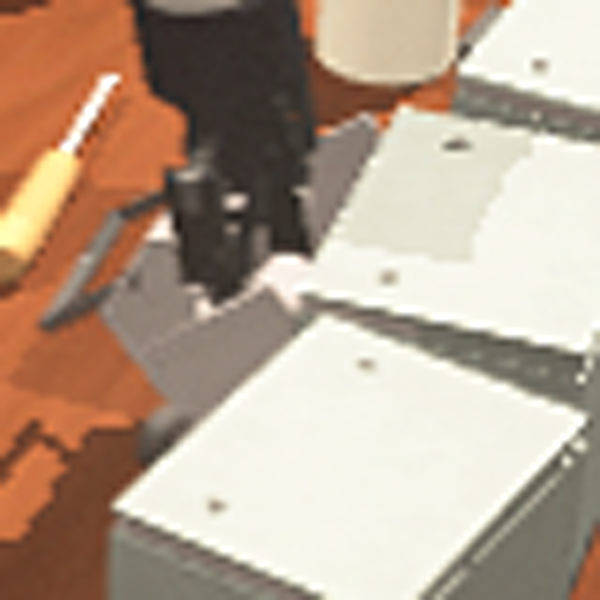

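The far finger tip is now at (300,250), level with the roller, and there is no contact. I'll close gently, only as far as 0.5 at first.

```bash
python3 -m crank '0 0 2 0 0 0; 0 0 0 0 0 0; 0 0 0 0 0 0; 0 0 0 0 0 0; 0 0 0 0 0 0' 0.0 30
```

```text
time: 19.32
eef_pos: [0.5823, 0.1683, 0.0571]
tcp_rot: [0.746, -0.657, 0.073, -0.082]
contact_force: [-0.7, -0.0, 0.8]
opening: 0.582
```

```bash
python3 -m crank '0 0 0 0 0 0; 0 0 0 0 0 0'
```

```text
time: 19.58
eef_pos: [0.5823, 0.1683, 0.0571]
tcp_rot: [0.746, -0.657, 0.073, -0.082]
contact_force: [0.7, 0.6, 1.0]
opening: 0.582
```

It stopped at 0.582, about 50 mm, so the roller is gripped by its ends. I'll firm the grip and lift along the tool axis.

```bash
python3 -m crank '0 0 0 0 0 0; 0 0 0 0 0 0; 0 0 0 0 0 0' -1 60; python3 -m crank '0 0 -5 0 0 0; 0 0 -8 0 0 0; 0 0 -12 0 0 0; 0 0 -15 0 0 0; 0 0 -20 0 0 0'; python3 -m crank '0 0 -25 0 0 0; 0 0 -25 0 0 0; 0 0 -25 0 0 0; 0 0 -25 0 0 0; 0 0 0 0 0 0'; python3 - <<'E'
from g import *
cv2.imwrite('pics/s12.png',cv2.resize(optics.read_camera('scene')[105:225,255:375,::-1],None,fx=5,fy=5,interpolation=2))
print([(round(d['p'],2),(round(d['xy'][0]*512,1),round(d['xy'][1]*384,1))) for d in optics.recognise('scene','roller')])
print(readout.get_state()['qpos'])
for p in([.556,-.345,.25],): shift(p,down(-np.pi/2+.07))
E
```

```text
time: 19.95
eef_pos: [0.5823, 0.1683, 0.0572]
tcp_rot: [0.746, -0.657, 0.073, -0.082]
contact_force: [-2.8, 0.3, 3.5]
opening: 0.568
time: 20.58
eef_pos: [0.5687, 0.1666, 0.1165]
tcp_rot: [0.746, -0.657, 0.072, -0.082]
contact_force: [-0.2, 0.3, -3.8]
opening: 0.574
time: 21.2
eef_pos: [0.5491, 0.1642, 0.2174]
tcp_rot: [0.746, -0.657, 0.075, -0.085]
contact_force: [1.1, 0.6, -3.2]
opening: 0.567
[(0.52, (302.6, 143.8))]
[ 0.11179584 -0.08420271  1.96782589  0.00368704  1.03760106  1.55476501]
tool shift mm [505.9  46.1 -47.9]
rotvec tool [-0.22   0.006  0.056]
```

View pics/s12.png

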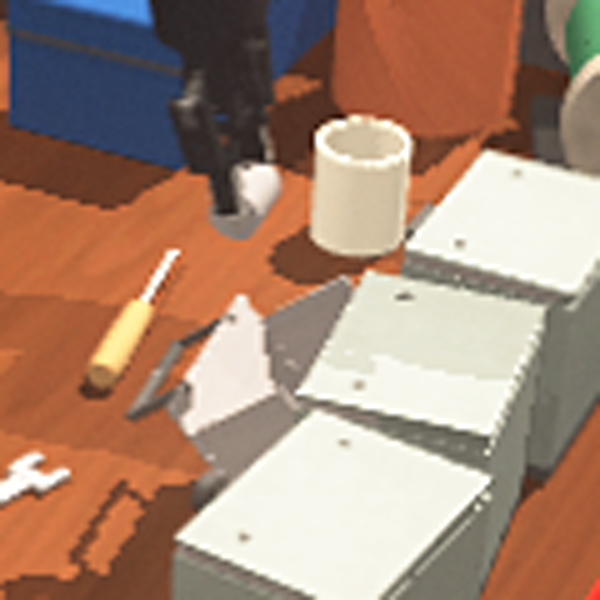

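The roller is held at (245,205) with its weight of about 3.9 N showing, and the bin stays open. Next I'll check how high the vice handle stands beside the tray.

```bash
python3 - <<'E'
from g import *
def tri(a,b):
    o1,d1=ray('top',a);o2,d2=ray('scene',b);s=np.linalg.lstsq(np.array([d1,-d2]).T,o2-o1,rcond=None)[0];return ((o1+s[0]*d1+o2+s[1]*d2)/2).round(3),np.linalg.norm(o1+s[0]*d1-o2-s[1]*d2).round(4)
print(tri((375.5,115.5),(258,292)),tri((421,146),(198,311)))
print(tri((355,154),(224,297)))
tx=np.array([np.cos(.07),np.sin(.07),0]);ty=np.array([-np.sin(.07),np.cos(.07),0]);c=np.array([.5584,-.3634,0])
for P in ([.663,-.39],):pass
print(proj('scene',[c+sx*.065*tx+sy*.085*ty+[0,0,.028] for sx,sy in((1,1),(1,-1),(-1,-1),(-1,1))]).round(0).tolist())
E
```

```text
(array([ 0.674, -0.377,  0.105]), np.float64(0.0049)) (array([ 0.575, -0.519,  0.114]), np.float64(0.0132))
(array([ 0.552, -0.343, -0.01 ]), np.float64(0.0203))
[[258.0, 281.0], [231.0, 321.0], [190.0, 306.0], [220.0, 268.0]]
```

```bash
python3 -m crank '0 0 -40 -0.11 0 0.028; 0 0 0 -0.11 0 0.028; 0 0 0 0 0 0; 0 0 0 0 0 0'; python3 - <<'E'
from g import *
shift([.548,-.352,.26],down(-np.pi/2+.07))
E
```

```text
time: 21.8
eef_pos: [0.538, 0.1627, 0.25]
tcp_rot: [0.732, -0.682, -0.003, -0.001]
contact_force: [0.5, -0.6, -4.3]
opening: 0.57
tool shift mm [514.1  26.6 -13.1]
rotvec tool [0.003 0.006 0.001]
```

```bash
python3 -m crank '35 2 -5 0 0 0; 45 2 -4 0 0 0; 48 3 0 0 0 0; 48 3 0 0 0 0; 48 3 0 0 0 0'; python3 -m crank '48 3 0 0 0 0; 48 3 0 0 0 0; 48 3 0 0 0 0; 48 2 0 0 0 0; 45 2 0 0 0 0'; python3 -m crank '35 0 0 0 0 0; 18 0 0 0 0 0; 0 0 0 0 0 0; 0 0 0 0 0 0'; python3 - <<'E'
from g import *
shift([.548,-.352,.1],down(-np.pi/2+.07))
T=readout.get_state()['eef_pos']
for c in('scene','top'): cv2.imwrite(f'pics/{c}13.png',optics.read_camera(c)[:,:,::-1])
for sb in(0,.02,.034,.05): print(sb,proj('scene',[T+[0,0,sb]]).round(1).tolist())
print([(round(d['p'],2),(round(d['xy'][0]*512,1),round(d['xy'][1]*384,1))) for d in optics.recognise('scene','roller')])
cv2.imwrite('pics/s13.png',cv2.resize(cv2.imread('pics/scene13.png')[190:340,150:300],None,fx=4,fy=4,interpolation=2))
E
```

```text
time: 22.42
eef_pos: [0.5407, -0.0626, 0.2587]
tcp_rot: [0.732, -0.681, -0.003, -0.002]
contact_force: [1.0, 0.5, -4.9]
opening: 0.561
time: 23.05
eef_pos: [0.5447, -0.2999, 0.2571]
tcp_rot: [0.732, -0.682, -0.003, -0.002]
contact_force: [0.3, 0.5, -4.0]
opening: 0.565
time: 23.55
eef_pos: [0.5494, -0.3502, 0.2577]
tcp_rot: [0.732, -0.681, -0.003, -0.002]
contact_force: [-0.2, -0.4, -3.0]
opening: 0.569
tool shift mm [  2.8   1.4 157.7]
rotvec tool [0.    0.007 0.002]
0 [[220.2, 227.3]]
0.02 [[219.8, 221.3]]
0.034 [[219.5, 217.0]]
0.05 [[219.1, 212.0]]
[(0.62, (219.9, 216.0))]
```

View pics/s13.png

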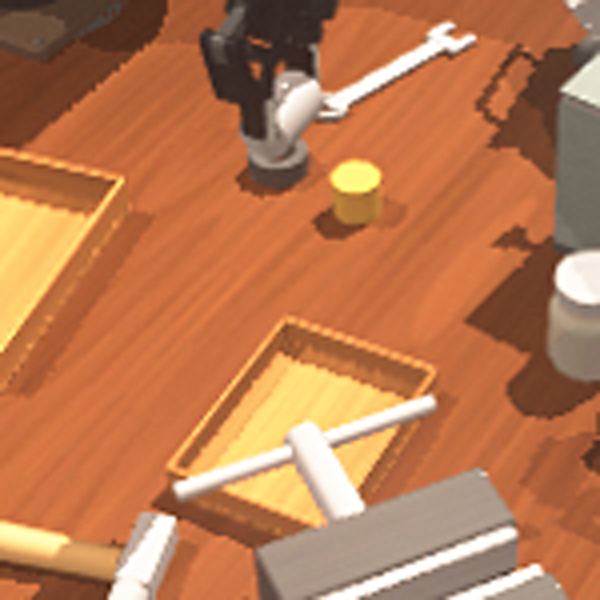

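The roller hangs at about (220,217), roughly 34 mm behind the TCP as expected, and the tray is below it, clear of the vice. I'll lower it, slowing near the floor and watching the force.

```bash
python3 -m crank '1 0 40 0 0 0; 0 0 50 0 0 0; 0 0 50 0 0 0; 0 0 40 0 0 0; 0 0 20 0 0 0'; python3 -m crank '0 0 20 0 0 0; 0 0 10 0 0 0; 0 0 5 0 0 0; 0 0 0 0 0 0; 0 0 0 0 0 0'; python3 - <<'E'
from g import *
T=readout.get_state()['eef_pos'];print(T)
for c in('scene','top'): cv2.imwrite(f'pics/{c}14.png',optics.read_camera(c)[:,:,::-1])
cv2.imwrite('pics/s14.png',cv2.resize(cv2.imread('pics/scene14.png')[220:340,170:290],None,fx=5,fy=5,interpolation=2))
cv2.imwrite('pics/t14.png',cv2.resize(cv2.imread('pics/top14.png')[100:200,310:430],None,fx=5,fy=5,interpolation=2))
E
```

```text
time: 24.32
eef_pos: [0.5482, -0.3497, 0.0552]
tcp_rot: [0.732, -0.681, -0.005, -0.002]
contact_force: [-0.3, -0.5, -5.0]
opening: 0.568
time: 24.95
eef_pos: [0.5499, -0.352, 0.0242]
tcp_rot: [0.732, -0.682, -0.001, -0.002]
contact_force: [-0.1, -0.0, -3.5]
opening: 0.57
[ 0.54988861 -0.3519623   0.02415905]
```

View pics/s14.png

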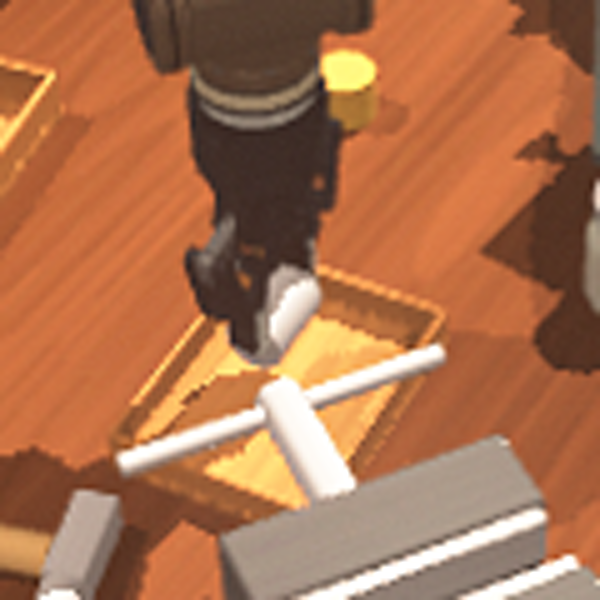

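View pics/t14.png

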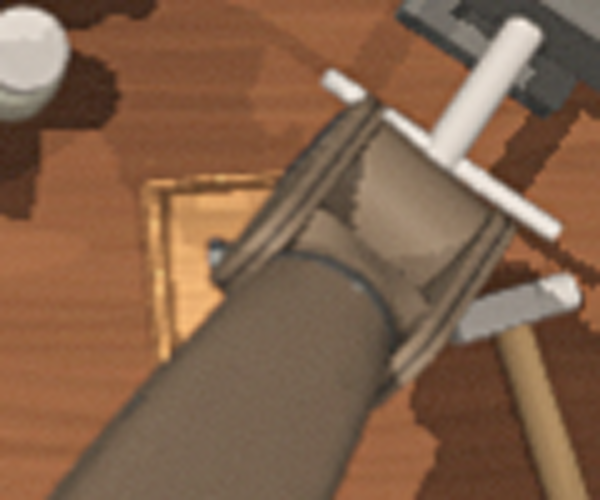

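The roller at (285,315) is over the tray, and the fingers are clear of the vice. I'll continue down.

```bash
python3 -m crank '0 0 10 0 0 0; 0 0 10 0 0 0; 0 0 4 0 0 0; 0 0 0 0 0 0; 0 0 0 0 0 0'; python3 -m crank '0 0 3 0 0 0; 0 0 0 0 0 0';python3 -m crank '0 0 3 0 0 0; 0 0 0 0 0 0';python3 -m crank '0 0 2 0 0 0; 0 0 0 0 0 0'
```

```text
time: 25.68
eef_pos: [0.5495, -0.3514, -0.0008]
tcp_rot: [0.732, -0.682, -0.002, -0.002]
contact_force: [0.5, -0.6, -4.5]
opening: 0.571
time: 25.92
eef_pos: [0.5491, -0.3511, -0.0041]
tcp_rot: [0.732, -0.682, -0.002, -0.002]
contact_force: [-0.3, 0.2, -3.9]
opening: 0.568
time: 26.18
eef_pos: [0.549, -0.351, -0.0074]
tcp_rot: [0.732, -0.682, -0.003, -0.002]
contact_force: [0.8, -0.2, -4.1]
opening: 0.568
time: 26.42
eef_pos: [0.5491, -0.3511, -0.0092]
tcp_rot: [0.732, -0.682, -0.003, -0.002]
contact_force: [0.3, 0.3, -3.5]
opening: 0.568
```

```bash
python3 -m crank '0 0 2 0 0 0; 0 0 0 0 0 0';python3 -m crank '0 0 2 0 0 0; 0 0 0 0 0 0';python3 -m crank '0 0 1 0 0 0; 0 0 0 0 0 0'
```

```text
time: 26.68
eef_pos: [0.5495, -0.3514, -0.0106]
tcp_rot: [0.732, -0.682, -0.002, -0.002]
contact_force: [-0.4, 0.1, -2.3]
opening: 0.574
time: 26.92
eef_pos: [0.5496, -0.3514, -0.0107]
tcp_rot: [0.732, -0.682, -0.002, -0.002]
contact_force: [-4.2, 3.3, 6.4]
opening: 0.571
time: 27.18
eef_pos: [0.5496, -0.3514, -0.0108]
tcp_rot: [0.732, -0.682, -0.003, -0.002]
contact_force: [-4.6, 5.4, 11.2]
opening: 0.568
```

The roller touched down at TCP z = -0.0107. I'll relieve the preload, then release.

```bash
python3 -m crank '0 0 -2.5 0 0 0; 0 0 0 0 0 0'; python3 -m crank '0 0 0 0 0 0; 0 0 0 0 0 0; 0 0 0 0 0 0; 0 0 0 0 0 0' 0.6 20;  python3 - <<'E'
from g import *
cv2.imwrite('pics/s15.png',cv2.resize(optics.read_camera('scene')[220:340,170:290,::-1],None,fx=5,fy=5,interpolation=2))
E
```

```text
time: 27.42
eef_pos: [0.5497, -0.3515, -0.0107]
tcp_rot: [0.732, -0.682, -0.002, -0.002]
contact_force: [-1.4, 1.8, 2.3]
opening: 0.565
time: 27.92
eef_pos: [0.5493, -0.3512, -0.0116]
tcp_rot: [0.732, -0.682, -0.002, -0.002]
contact_force: [0.1, 0.3, -0.5]
opening: 0.794
```

View pics/s15.png

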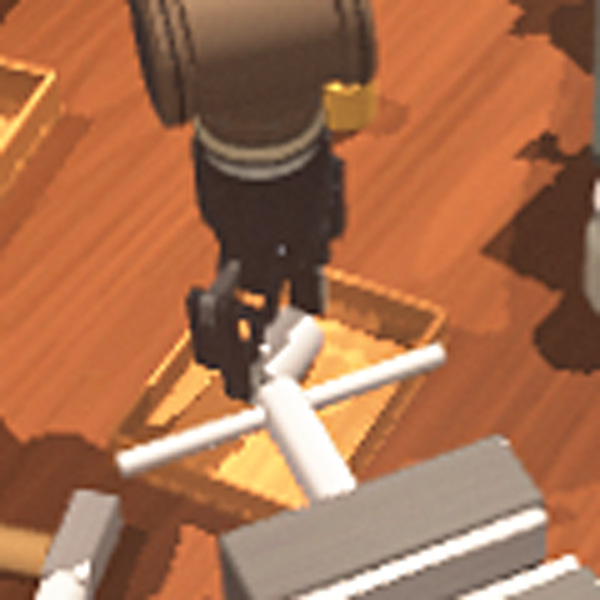

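The roller rests at (295,345) with the fingers open on both sides and no force left. I'll lift straight up and away.

```bash
python3 -m crank '0 0 -8 0 0 0; 0 0 -15 0 0 0; 0 0 -30 0 0 0; 0 0 -50 0 0 0; 0 0 -60 0 0 0'; python3 -m crank '0 0 -60 0 0 0; 0 30 -30 0 0 0; -50 25 0 0 0 0; -60 0 0 0 0 0; -60 0 0 0 0 0'; python3 -m crank '-60 0 0 0 0 0; -60 0 0 0 0 0; 0 0 0 0 0 0; 0 0 0 0 0 0; 0 0 0 0 0 0'; python3 - <<'E'
from g import *
for c in('scene','top'):
    cv2.imwrite(f'pics/{c}16.png',optics.read_camera(c)[:,:,::-1])
    print(c,[(round(d['p'],2),(round(d['xy'][0]*512,1),round(d['xy'][1]*384,1))) for d in optics.recognise(c,'roller')])
    for d in optics.recognise(c,'roller')[:1]:
        P=onz(c,(d['xy'][0]*512,d['xy'][1]*384),.022)-[.5584,-.3634,0]; print('tray frame',P@[np.cos(.07),np.sin(.07),0],P@[-np.sin(.07),np.cos(.07),0])
cv2.imwrite('pics/v16.png',np.hstack([cv2.resize(cv2.imread('pics/top16.png')[70:190,160:290],(390,400)),cv2.resize(cv2.imread('pics/top16.png')[110:200,320:410],(400,400))]))
print(readout.get_state()['dq'].round(3))
E
```

```text
time: 28.6
eef_pos: [0.5488, -0.3517, 0.1532]
tcp_rot: [0.732, -0.682, -0.003, -0.002]
contact_force: [0.2, 0.5, 1.3]
opening: 0.8
time: 29.22
eef_pos: [0.482, -0.1857, 0.2442]
tcp_rot: [0.731, -0.682, -0.001, -0.002]
contact_force: [0.8, 1.0, 0.2]
opening: 0.803
time: 29.85
eef_pos: [0.4742, -0.0686, 0.2437]
tcp_rot: [0.731, -0.682, -0.002, -0.002]
contact_force: [-0.5, 0.1, 0.3]
opening: 0.799
scene [(0.74, (223.1, 292.2))]
tray frame -0.009101233383610024 0.005418362398611923
top [(0.6, (362.3, 155.3))]
tray frame -0.006176729188432883 0.008819439488937236
[ 0.007 -0.003  0.002  0.001  0.002  0.   ]
```

View pics/v16.png

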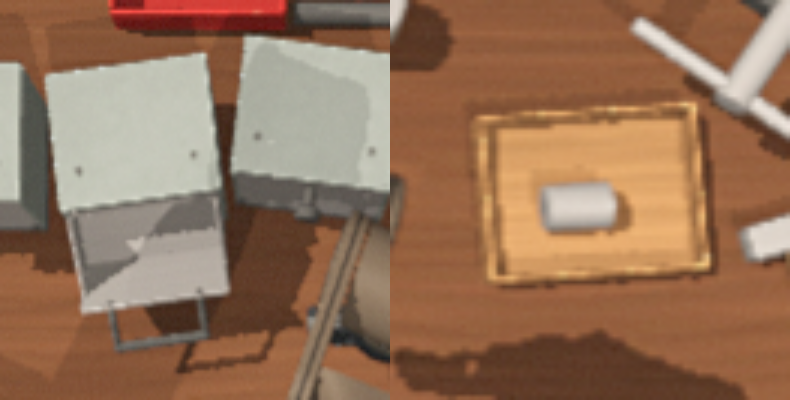

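View pics/scene16.png

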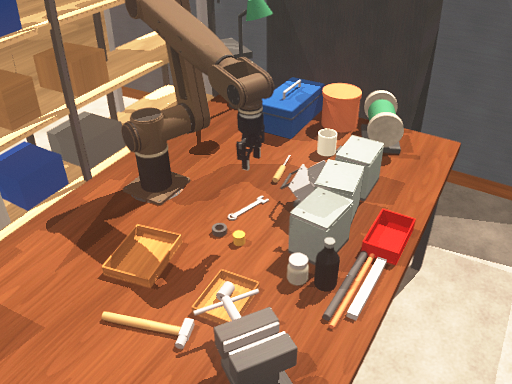

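The roller lies on its side near the middle of the small tray, the bin stands open and empty, and the arm is clear. I'm handing the job in.

```bash
python3 -c "
from plant import ctrl
print(ctrl.sign_off())"
```

```text
the job is handed in; nothing more can be done
None
```

I pulled the bar-handled middle bin open to its stop. I then took the steel roller out by its ends, laid it on its side in the smaller tray, and handed the job in about 30 s into the 64 s allowed.

**First grasp:** it failed. The real finger tips sat about 20–25 mm behind the reported TCP, so the fingers rode over the roller, which stayed in the bin. The contact force read about 40 N, below the 120 N wrist limit. The 40 N limit is for the arm or gripper body, and I think only the fingers were touching, but I could not measure that separately. The second try, about 16 mm deeper, held.

**Placing:** the roller was lowered until the force showed it resting on the tray floor, then released. The force read about zero after release.

**Last checks:**
- **Roller:** both cameras show it lying about 6–9 mm from the tray's centre in each direction. The two estimates differ by about 3 mm.
- **Bin:** in the last picture it still stands open and empty. I estimated the tilt at about 0.70 rad from the handle's travel, not from a direct reading.
- **Arm:** it was at rest and clear of everything.

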